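# Pin the sorting stand and clear the lesson table into it

### The arm

A 7-joint arm with a two-finger parallel gripper is mounted at the origin on a cart in front of the work surface, level with it; the furniture and walls round the work are solid. World frame = base frame: x ahead of the robot, y to its left, z up, the work surface at z = 0. Lengths are in m, angles in rad, forces in N, time in s.
With the tool pointing down it reaches from about 0.35 to 0.9 m from the base axis. Payload 7.2 kg.
Tool frame: the origin (TCP) lies between the finger pads; the fingertips stand env.finger_overhang ahead of it and the grasp point (between the pads) lies 11 mm behind it (env.finger_overhang is the distance from the TCP to the fingertips, in m); z points along the fingers, y is the line along which they close (so a half turn about z gives the same grasp; the last joint's range is limited). The gripper opens to 88 mm and grips with 3 to 60 N. Pads are 20 mm wide; open, the fingers measure 115 mm over their backs; the gripper's body (75 mm by 178 mm) begins 61 mm behind the grasp point.
Start: joints at [-1.187, 0.411, -0.013, 1.596, 0.006, 1.134, -0.082], TCP at [0.273, 0.562, 0.231] pointing down, gripper open.
Joint ranges: [-2.95, 2.95], [-0.29, 1.99], [-1.47, 1.44], [0.14, 2.54], [-1.03, 4.17], [0.13, 1.85], [-2.86, 2.86]. Speed limits (rad/s): [2.39, 2.39, 3.01, 3.01, 3.14, 3.14, 3.14].

### API

Orientations are given as a unit quaternion [w, x, y, z].
In Python, from cell import env gives the robot as it stands.
- The arm moves only by the shell command python3 -m crank 'ROWS'. ROWS is JSON, a list of rows, each a list of 3 entries, a list of its own where there are three numbers: the closure in counts, from 0 (fully open) to 255 (shut), then the shift along the tool's x, y, z in m, then the turn about the tool's z in degrees. In form: [[fingers, [dx, dy, dz], twist], ...]. A call has 1 to 12 rows; each row shifts and turns the commanded pose from where the row before left it, along the tool's axes as they then stand; what a row does not reach is not made up. A row lasts 1/8 s, in which the tool goes at most 62.5 mm and 10.7 degrees, less where a joint would pass 70% of its speed; a pose out of reach is approached as far as the arm can. A call with a gripper value outside its range is refused whole. The fingers move at their own pace and stop on an object; the grip force is fixed at half the most. Time passes only in rows, so rows that do not move let the fingers close. It gives the time, the measured TCP pose, the force, the opening and the grip force at its end, in the units of the state.
- env.sense(): the state, without advancing time (a new reading comes with each control period).
- env.get_image(name): name is "side" or "top" or "wrist"; returns the picture (400x640x3 uint8, red, green, blue); there is no depth.
- env.calibration(name): a dict with "fx", "fy", "cx", "cy" (pixels), "k1" (the pictures are not rectified: a ray, as slopes to the right and down, at radius r is drawn at 1 + k1 r^2 times it, then the intrinsics apply), "pose" (4x4, takes a point from camera to world coordinates). Camera axes: x right, y down, z forward; pixel columns grow to the right and rows downward; lengths in m; the calibration is good to about 2 mm. A picture is of the moment at which its call begins: read the wrist's pose just before it. calibration takes no time and is no camera call; for the wrist camera it gives the pose at the moment of the call.
- env.hand_in(): hands the job in; it is judged then, once.
The state is a dict: "time_s": time; "joint_positions": joint angles; "dq": joint speeds; "tau": joint torques, N m; "position": TCP position; "orientation": TCP orientation; "force": force on the tool from outside, world axes, zero at the start; "torque": the same for the moment, N m; "finger_gap": finger opening in m; "gripper_force": force on a finger pad.
Only numpy, scipy, OpenCV 4.12 (cv2) and the standard library are available. Lean on these libraries where they do the work, as an engineer would, in place of code of your own. Each camera call takes 0.05 s, during which the arm holds its last target. There are 200 camera calls.

### The job

The two trays of the sorting stand are loose and out of line: take the tapered steel pin from its wooden holder and drive it down through both tray lugs into the block, collar fully home on the upper lug, so that it pulls the trays into line and locks them. Only then clear the loose rocks lying round the stand into its deeper tray, and the marker, pen and red-handled pick lying round it into its shallower tray, lying flat (not all of them need be there). Leave the pin home and everything else where it is, the things at the far right end of the table included.

Things in the scene. Friction and masses are not known exactly. Their poses are not given: they have to be found in the camera images.
- pin: Steel alignment pin standing upright in its wooden holder at the start. Origin: its tip (lowest point); z runs up to the head. Over the tip: taper from 6 mm to 22 mm diameter between 0 and 36 mm, straight shank 22 mm diameter to 55 mm, collar 40 mm diameter from 55 to 63 mm, black round hand grip 25 mm diameter from 63 to 99 mm (top). 0.2 kg. Fully home, the collar sits on the upper lug.
- pin_holder: Wooden block 60x60 mm, 60 mm high, fixed to the table, with an upright 25 mm hole right through its middle in which the pin hangs by its collar. Origin: centre of the underside, z up.
- stand: Sorting stand, fixed to the table: plywood board 220 (x) x 360 (y) x 8 mm. On it two grey trays slide along its y axis on runners, the deep rock tray at +y and the shallow tool tray at -y; between them stands a grey block 50x50 mm, its top 50 mm up. Each tray has a flat aluminium lug, 46 mm wide and 8 mm thick, with a 23.5 mm hole; the lugs lie one over the other above the block (tops at 59 mm and 68 mm above the table). Origin: centre of the board's underside, z up.
- lock_hole (a point): Centre of the mouth of the 23.5 mm through hole in the fixed grey block, 50 mm above the table; axes those of the stand (z up). With the pin fully home its tip is 37 mm below this point.
- rock_tray_lug (a point): Centre of the hole in the upper lug (rock tray), on its top face, 68 mm above the table.
- tool_tray_lug (a point): Centre of the hole in the lower lug (tool tray), on its top face, 59 mm above the table; it lies under the upper lug.
- rock_tray (a joint): Slide of the rock tray along the stand's y axis, m: 0 = its lug hole in line with the block's hole, positive toward the stand's +y; range -0.008 to 0.008. It starts several mm out of line, held only by a friction of about 1.5 N, and is easily pushed sideways.
- tool_tray (a joint): Slide of the tool tray, same meaning and friction as for the rock tray.
- rock_tray_floor (a point): Centre of the inner floor of the deep tray, 20 mm above the table; axes those of the stand. Inside 207 (x) x 102 (y) mm, walls 4 mm thick, rim 50 mm above the table.
- tool_tray_floor (a point): Centre of the inner floor of the shallow tray, 20 mm above the table; axes those of the stand. Inside 207 (x) x 102 (y) mm, walls 4 mm thick, rim 34 mm above the table.
- gabbro_dark: Dark granular rock, 52 (x) x 74 (y) x 47 mm, 0.27 kg; origin: centre of the underside. Grip across x. May be absent.
- marble_grey: Grey-white rock, 45 (x) x 58 (y) x 42 mm, 0.15 kg; origin: centre of the underside. Grip across x. May be absent.
- ore_green: Brownish, copper-stained rock, 44 (x) x 62 (y) x 40 mm, 0.16 kg; origin: centre of the underside. Grip across x. May be absent.
- marker_blue: Marker with a blue cap, 17 (x) x 135 (y) x 17 mm, lying; origin: centre of the underside, y along it. May be absent.
- pen: Black ballpoint pen, 11 (x) x 139 (y) x 14 mm (its body 11 mm high), lying; origin: centre of the underside, y along it. May be absent.
- hard_pick: Hardness pick, 112 mm long (y), 10x10 mm red handle from y = -28 to +56 mm and a thin steel point at -y; lying, origin: centre of the underside. Grip the handle at about y = +12 mm. May be absent.
- bottle_red: Bystander: small dropper bottle, 28 mm diameter, 71 mm high, standing; leave it alone.
- eraser: Bystander: eraser 20x42x13 mm; leave it alone.
- magnet: Bystander: round magnet, 38 mm diameter, 13 mm high; leave it alone.

How it is judged:
On the way:
1. the pin is driven home through both lugs into the block, the trays in line, and let go (z of pin in the frame of lock_hole below -0.033 m and horizontal distance between pin and lock_hole below 0.004 m and angle between the z axis of pin and the z axis of lock_hole, either way round below 0.08 rad and value of joint rock_tray between -0.003 and 0.003 m and value of joint tool_tray between -0.003 and 0.003 m and contact force between the fingers and pin below 0.1 N), for 0.3 s.
At the end, for the whole second after the job is handed in: The pin is home (tip at least 33 mm below the block's mouth, within 4 mm of its axis, upright within 0.08 rad), both trays within 3 mm of in line; every rock present rests inside the deep tray and every tool present rests in the shallow tray, lying within about 18 degrees of level (z of pin in the frame of lock_hole below -0.033 m and horizontal distance between pin and lock_hole below 0.004 m and angle between the z axis of pin and the z axis of lock_hole, either way round below 0.08 rad and value of joint rock_tray between -0.003 and 0.003 m and value of joint tool_tray between -0.003 and 0.003 m and x of gabbro_dark in the frame of rock_tray_floor between -0.1 and 0.1 m and y of gabbro_dark in the frame of rock_tray_floor between -0.05 and 0.05 m and z of gabbro_dark in the frame of rock_tray_floor between -0.01 and 0.055 m and linear speed of each of gabbro_dark, marble_grey, ore_green, marker_blue, pen, hard_pick below 0.02 m/s and x of marble_grey in the frame of rock_tray_floor between -0.1 and 0.1 m and y of marble_grey in the frame of rock_tray_floor between -0.05 and 0.05 m and z of marble_grey in the frame of rock_tray_floor between -0.01 and 0.055 m and x of ore_green in the frame of rock_tray_floor between -0.1 and 0.1 m and y of ore_green in the frame of rock_tray_floor between -0.05 and 0.05 m and z of ore_green in the frame of rock_tray_floor between -0.01 and 0.055 m and x of marker_blue in the frame of tool_tray_floor between -0.095 and 0.095 m and y of marker_blue in the frame of tool_tray_floor between -0.05 and 0.05 m and z of marker_blue in the frame of tool_tray_floor between -0.01 and 0.035 m and angle between marker_blue's own y axis and vertical between 1.25 and 1.89159 rad and x of pen in the frame of tool_tray_floor between -0.095 and 0.095 m and y of pen in the frame of tool_tray_floor between -0.05 and 0.05 m and z of pen in the frame of tool_tray_floor between -0.01 and 0.035 m and angle between pen's own y axis and vertical between 1.25 and 1.89159 rad and x of hard_pick in the frame of tool_tray_floor between -0.095 and 0.095 m and y of hard_pick in the frame of tool_tray_floor between -0.05 and 0.05 m and z of hard_pick in the frame of tool_tray_floor between -0.01 and 0.035 m and angle between hard_pick's own y axis and vertical between 1.25 and 1.89159 rad); the robot touches nothing.
It fails at once if a rock or tool is in a tray while the pin is not home (z of pin in the frame of lock_hole above -0.028 m and ((x of gabbro_dark in the frame of rock_tray_floor between -0.1 and 0.1 m and y of gabbro_dark in the frame of rock_tray_floor between -0.05 and 0.05 m and z of gabbro_dark in the frame of rock_tray_floor between -0.01 and 0.04 m) or (x of gabbro_dark in the frame of tool_tray_floor between -0.1 and 0.1 m and y of gabbro_dark in the frame of tool_tray_floor between -0.05 and 0.05 m and z of gabbro_dark in the frame of tool_tray_floor between -0.01 and 0.04 m) or (x of marble_grey in the frame of rock_tray_floor between -0.1 and 0.1 m and y of marble_grey in the frame of rock_tray_floor between -0.05 and 0.05 m and z of marble_grey in the frame of rock_tray_floor between -0.01 and 0.04 m) or (x of marble_grey in the frame of tool_tray_floor between -0.1 and 0.1 m and y of marble_grey in the frame of tool_tray_floor between -0.05 and 0.05 m and z of marble_grey in the frame of tool_tray_floor between -0.01 and 0.04 m) or (x of ore_green in the frame of rock_tray_floor between -0.1 and 0.1 m and y of ore_green in the frame of rock_tray_floor between -0.05 and 0.05 m and z of ore_green in the frame of rock_tray_floor between -0.01 and 0.04 m) or (x of ore_green in the frame of tool_tray_floor between -0.1 and 0.1 m and y of ore_green in the frame of tool_tray_floor between -0.05 and 0.05 m and z of ore_green in the frame of tool_tray_floor between -0.01 and 0.04 m) or (x of marker_blue in the frame of rock_tray_floor between -0.1 and 0.1 m and y of marker_blue in the frame of rock_tray_floor between -0.05 and 0.05 m and z of marker_blue in the frame of rock_tray_floor between -0.01 and 0.04 m) or (x of marker_blue in the frame of tool_tray_floor between -0.1 and 0.1 m and y of marker_blue in the frame of tool_tray_floor between -0.05 and 0.05 m and z of marker_blue in the frame of tool_tray_floor between -0.01 and 0.04 m) or (x of pen in the frame of rock_tray_floor between -0.1 and 0.1 m and y of pen in the frame of rock_tray_floor between -0.05 and 0.05 m and z of pen in the frame of rock_tray_floor between -0.01 and 0.04 m) or (x of pen in the frame of tool_tray_floor between -0.1 and 0.1 m and y of pen in the frame of tool_tray_floor between -0.05 and 0.05 m and z of pen in the frame of tool_tray_floor between -0.01 and 0.04 m) or (x of hard_pick in the frame of rock_tray_floor between -0.1 and 0.1 m and y of hard_pick in the frame of rock_tray_floor between -0.05 and 0.05 m and z of hard_pick in the frame of rock_tray_floor between -0.01 and 0.04 m) or (x of hard_pick in the frame of tool_tray_floor between -0.1 and 0.1 m and y of hard_pick in the frame of tool_tray_floor between -0.05 and 0.05 m and z of hard_pick in the frame of tool_tray_floor between -0.01 and 0.04 m))).
It fails at once if a bystander is moved by more than 4 cm (distance of any of bottle_red, eraser, magnet from where it was at the start of the episode above 0.04 m).
Of gabbro_dark, marble_grey, ore_green only 2 to 3 are there at a start; the rules pass over those that are not, and their reading is None.
Of marker_blue, pen, hard_pick only 2 to 3 are there at a start; the rules pass over those that are not, and their reading is None.
At some moment in a run one of gabbro_dark, marble_grey, ore_green may be knocked a few centimetres aside while the robot is not near it.
It also fails if it takes over 200 s, if anything falls off the work surface, if the arm or the gripper's body presses on something with over 40 N, if the wrist force passes 120 N, or if a joint passes its speed limit or range.

## Working session

There is one attempt and no reset: what is moved stays moved. The work goes in short steps, Python scripts to look and compute and a shell command to move; the robot and the scene stay as the last step left them, time stands still between calls to the robot, and variables do not carry over. Pictures are saved under pics/ and viewed, at most 14 in all, crops included, and the job is handed in when it is done.

```bash
ls; mkdir -p pics
cat > h.py <<'E'
import numpy as np, cv2
from cell import env
def snap(n,f):
    c=env.calibration(n); im=env.get_image(n); cv2.imwrite('pics/'+f,im[:,:,::-1]); return c,im
def ray(c,u,v):
    x=np.array([(u-c['cx'])/c['fx'],(v-c['cy'])/c['fy']]); d=x.copy()
    for _ in range(20): d=x/(1+c['k1']*(d@d))
    P=np.array(c['pose']); return P[:3,3],P[:3,:3]@np.array([d[0],d[1],1])
def pt(c,u,v,z=0):
    o,d=ray(c,u,v); return o+d*(z-o[2])/d[2]
def proj(c,p):
    P=np.array(c['pose']); q=P[:3,:3].T@(np.array(p)-P[:3,3]); x=q[:2]/q[2]; x=x*(1+c['k1']*(x@x))
    return [c['fx']*x[0]+c['cx'],c['fy']*x[1]+c['cy']]
def tool(p,s=None):
    "world delta to tool axes"
    from scipy.spatial.transform import Rotation as R
    s=s or env.sense(); w,x,y,z=s['orientation']; return R.from_quat([x,y,z,w]).inv().apply(np.array(p)-s['position'])
E
python3 - <<'E'
from h import *
for n in('top','side'):
    c,_=snap(n,n+'0.png'); print(n,c)
s=env.sense(); print(s, env.finger_overhang)
print(env.calibration('wrist'))
E
```

```text
pics
top {'fx': 488.7359584052881, 'fy': 488.7359584052881, 'cx': 323.6868014475307, 'cy': 195.72053785460957, 'k1': -0.04179123181952248, 'pose': array([[-0.02285504, -0.98745277,  0.15625195,  0.37026769],
       [-0.99972354,  0.02343705,  0.00188322, -0.00261117],
       [-0.00552168, -0.15616571, -0.98771544,  1.34721976],
       [ 0.        ,  0.        ,  0.        ,  1.        ]])}
side {'fx': 429.6273754604329, 'fy': 429.6273754604329, 'cx': 324.521946633744, 'cy': 192.9239066430564, 'k1': -0.061337984001098744, 'pose': array([[-0.99453317, -0.07680797,  0.07074107,  0.52814633],
       [-0.10317873,  0.61864354, -0.77886733,  0.87619367],
       [ 0.01605971, -0.78190838, -0.62318647,  0.78344144],
       [ 0.        ,  0.        ,  0.        ,  1.        ]])}
{'time_s': 0.1, 'joint_positions': array([-1.18720365,  0.41182096, -0.01270056,  1.59691949,  0.0056255 ,
        1.13430549, -0.08219174]), 'dq': array([ 0.00064846, -0.00159496, -0.00046128, -0.0012526 ,  0.00060641,
       -0.00045119, -0.00105479]), 'tau': array([ 2.62317051e-03, -5.89094388e+01,  6.43844549e-01, -2.91709971e+01,
       -5.37512521e-02,  1.45221187e-02,  4.28627152e-05]), 'position': array([0.27272204, 0.56188523, 0.2299093 ]), 'orientation': array([-9.60446676e-05,  2.23964097e-01,  9.74597138e-01, -7.02312028e-04]), 'force': array([-0.7175905 , -0.49678679,  0.04337399]), 'torque': array([0.01989705, 0.00226529, 0.02254023]), 'gripper_force': 0.0, 'finger_gap': 0.08759637246570418} 0.008
{'fx': 296.8912532250007, 'fy': 296.8912532250007, 'cx': 325.04493562077187, 'cy': 203.98646008860794, 'k1': -0.00014046126087201866, 'pose': array([[ 0.43586445,  0.86336331,  0.2542164 ,  0.20129538],
       [ 0.90001137, -0.41770543, -0.12450582,  0.59510272],
       [-0.00130618,  0.28306532, -0.95909974,  0.38385006],
       [ 0.        ,  0.        ,  0.        ,  1.        ]])}
```

View pics/top0.png

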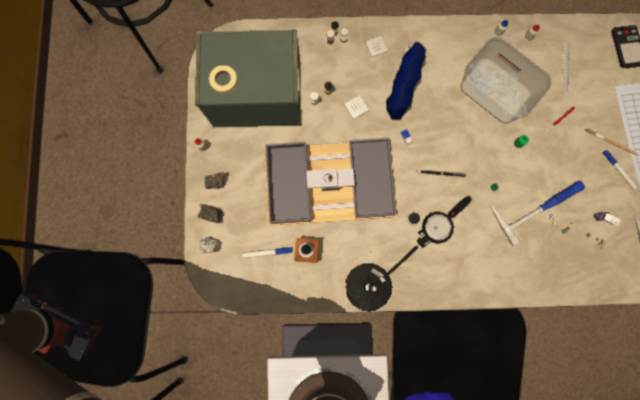

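View pics/side0.png

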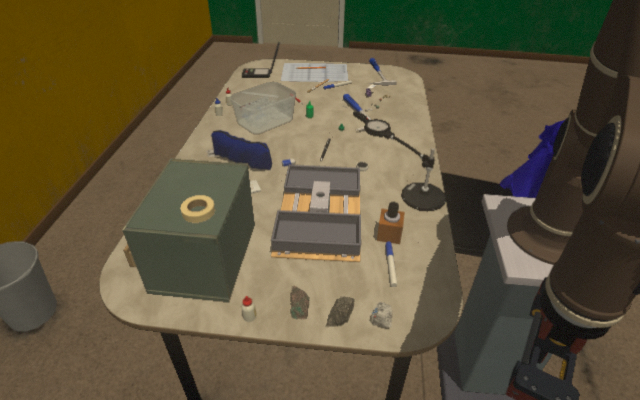

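Run:
```python
from h import *
c=env.calibration('top'); s=env.calibration('side')
for n,u,v,z in [('pintop',306,249,.1),('holdertop',307,250,.06),('ore',215,180,.02),('gab',210,213,.02),('marb',209,244,.02),('mk0',243,254,.009),('mk1',292,250,.009),('pen0',421,172,.006),('pen1',465,175,.006),('lug',330,178,.068),('TL',267,147,.05),('TR',390,140,.034),('BL',273,223,.05),('BR',396,216,.034),('lamp',369,287,.1),('box',300,120,.0),('magnifier',437,227,.08),('bottle',200,144,.06),('eraser',406,136,.013),('magnet',414,218,.013),('boxfr',208,125,0.2),('redthing',564,115,0)]:
    print(n,pt(c,u,v,z).round(3))
def tri(a,b):
    o1,d1=ray(c,*a);o2,d2=ray(s,*b)
    A=np.stack([d1,-d2],1);t=np.linalg.lstsq(A,o2-o1,rcond=None)[0]; p=o1+d1*t[0];q=o2+d2*t[1];return ((p+q)/2).round(3),np.linalg.norm(p-q).round(4)
print('pin',tri((306,249),(393,205)),'lamp',tri((371,289),(427,182)),'post',tri((378,273),(428,160)),'boxring',tri((223,78),(198,208)))
```

```text
pintop [0.432 0.048 0.1  ]
holdertop [0.431 0.047 0.06 ]
ore [0.631 0.3   0.02 ]
gab [0.54  0.313 0.02 ]
marb [0.455 0.315 0.02 ]
mk0 [0.426 0.224 0.009]
mk1 [0.434 0.09  0.009]
pen0 [ 0.643 -0.274  0.006]
pen1 [ 0.632 -0.397  0.006]
lug [ 0.62  -0.018  0.068]
TL [0.714 0.152 0.05 ]
TR [ 0.73  -0.187  0.034]
BL [0.505 0.137 0.05 ]
BR [ 0.518 -0.194  0.034]
lamp [ 0.333 -0.109  0.1  ]
box [0.805 0.063 0.   ]
magnifier [ 0.481 -0.293  0.08 ]
bottle [0.725 0.333 0.06 ]
eraser [ 0.746 -0.236  0.013]
magnet [ 0.514 -0.247  0.013]
boxfr [0.733 0.278 0.2  ]
redthing [ 0.803 -0.7    0.   ]
pin (array([0.432, 0.048, 0.099]), np.float64(0.0005)) lamp (array([ 0.327, -0.118,  0.056]), np.float64(0.0014)) post (array([ 0.351, -0.127,  0.127]), np.float64(0.0319)) boxring (array([0.847, 0.24 , 0.21 ]), np.float64(0.0039))
```

```bash
python3 -m crank '[[0,[-0.0368,-0.0393,0],0],[0,[-0.0368,-0.0393,0],0],[0,[-0.0368,-0.0393,0],0],[0,[-0.0368,-0.0393,0],0],[0,[-0.0368,-0.0393,0],0],[0,[-0.0368,-0.0393,0],0],[0,[-0.0368,-0.0393,0],0],[0,[-0.0368,-0.0393,0],0],[0,[-0.0368,-0.0393,0],0],[0,[-0.0368,-0.0393,0],0],[0,[0,0,0],-10],[0,[0,0,0],-10]]'; python3 -m crank '[[0,[0,0,0],-9],[0,[0,0,0],0],[0,[0,0,0],0]]'
python3 - <<'E'
from h import *
c,im=snap('wrist','w1.png'); print(proj(c,[.432,.048,.099]), env.sense()['force'])
E
```

```text
time_s: 1.6
position: [0.4322, 0.0472, 0.2304]
orientation: [-0.0, 0.049, 0.999, -0.0]
force: [-0.0, 0.8, -0.9]
finger_gap: 0.0873
gripper_force: 0.0
time_s: 1.98
position: [0.4323, 0.048, 0.2306]
orientation: [-0.0, -0.025, 1.0, -0.0]
force: [0.7, 0.9, 0.2]
finger_gap: 0.0881
gripper_force: 0.0
[np.float64(325.75488536011477), np.float64(199.03833418445237)] [ 0.17967049 -0.00149932 -0.66233594]
```

View pics/w1.png

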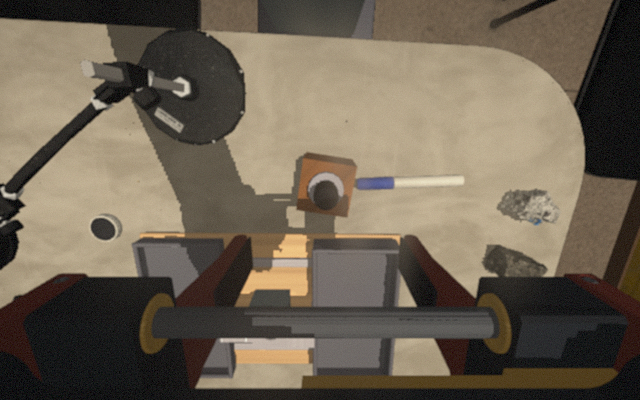

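Run:
```python
from h import *
im=cv2.imread('pics/w1.png'); c=env.calibration('wrist')
g=im.max(2)[165:225,290:360]; m=(g<55).astype(np.uint8)
n,l,st,ce=cv2.connectedComponentsWithStats(m)
for i in range(1,n):
    if st[i,4]>60: print(st[i],ce[i]+[290,165])
for v in (190,194,197): print(pt(c,325,v,.099).round(4))
cv2.imwrite('pics/c1.png',cv2.resize(im[150:300,230:430],None,fx=4,fy=4,interpolation=cv2.INTER_CUBIC))
```

```text
[0.4228 0.0468 0.099 ]
[0.4269 0.047  0.099 ]
[0.43   0.0472 0.099 ]
```

View pics/c1.png

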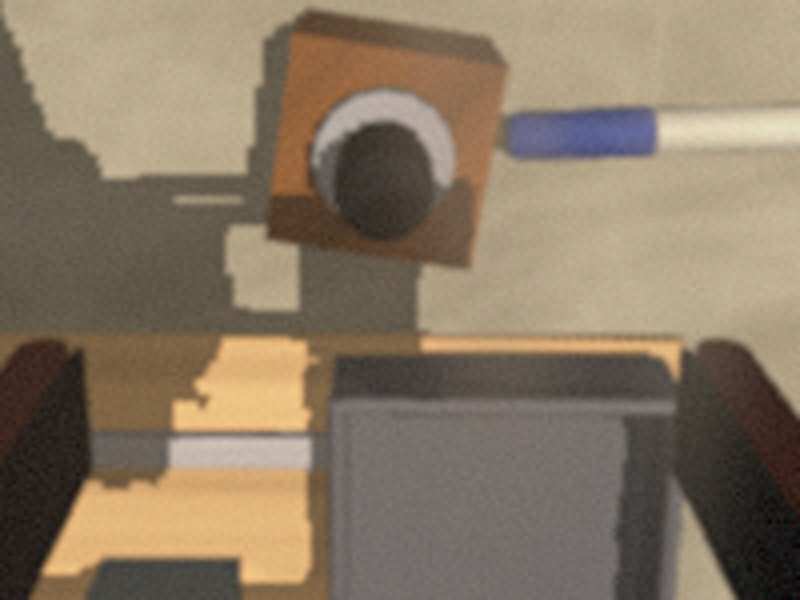

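Run:
```python
from h import *
c=env.calibration('wrist')
print(pt(c,326.2,196.8,.104),pt(c,326,189.8,.068))
t=env.calibration('top'); print(pt(t,306,249,.104))
```

```text
[0.42837286 0.04826038 0.104     ] [0.43011014 0.04828292 0.068     ]
[0.43137129 0.04768257 0.104     ]
```

```bash
python3 -m crank '[[0,[0.002,0,0.05],0],[0,[0,0,0.05],0],[0,[0,0,0.03],0],[0,[0,0,0.0215],0],[0,[0,0,0],0],[255,[0,0,0],0],[255,[0,0,0],0],[255,[0,0,0],0],[255,[0,0,0],0],[255,[0,0,0],0],[255,[0,0,0],0]]'
```

```text
time_s: 3.4
position: [0.4304, 0.0479, 0.0792]
orientation: [0.0, -0.027, 1.0, 0.0]
force: [-0.1, -0.4, -0.1]
finger_gap: 0.0313
gripper_force: 0.0
```

```bash
python3 -m crank '[[255,[0,0,0],0],[255,[0,0,0],0],[255,[0,0,0],0],[255,[0,0,0],0]]'; python3 -m crank '[[255,[0,0,-0.02],0],[255,[0,0,-0.03],0],[255,[0,0,-0.04],0],[255,[0,0,-0.04],0],[255,[0,0,0],0]]'
python3 - <<'E'
from h import *
# stand pose from wrist+top images
c,im=snap('wrist','w2.png'); snap('top','t2.png')
print(tool([.62,-.018,.21]))
E
```

```text
time_s: 3.9
position: [0.4304, 0.048, 0.0791]
orientation: [-0.0, -0.027, 1.0, 0.0]
force: [0.6, 0.8, 0.0]
finger_gap: 0.0249
gripper_force: 30.0
time_s: 4.53
position: [0.4318, 0.0482, 0.2114]
orientation: [0.002, -0.027, 1.0, 0.001]
force: [-0.3, 0.5, -2.7]
finger_gap: 0.0242
gripper_force: 30.0
[-0.18615734 -0.0761584  -0.00141154]
```

View pics/w2.png

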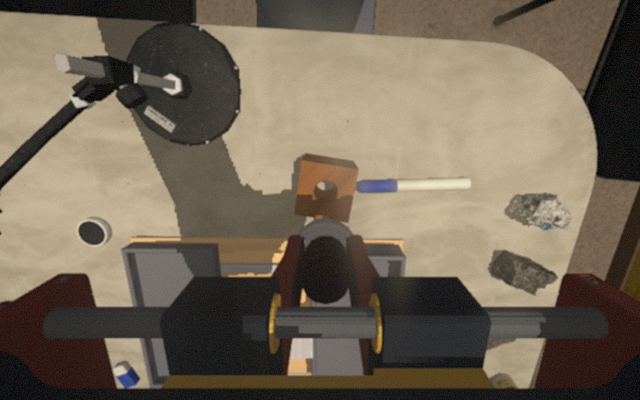

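Run:
```python
import cv2
im=cv2.imread('pics/top0.png'); cv2.imwrite('pics/c2.png',cv2.resize(im[130:235,260:405],None,fx=5.5,fy=5.5,interpolation=cv2.INTER_CUBIC))
```

```text
(no output)
```

View pics/c2.png

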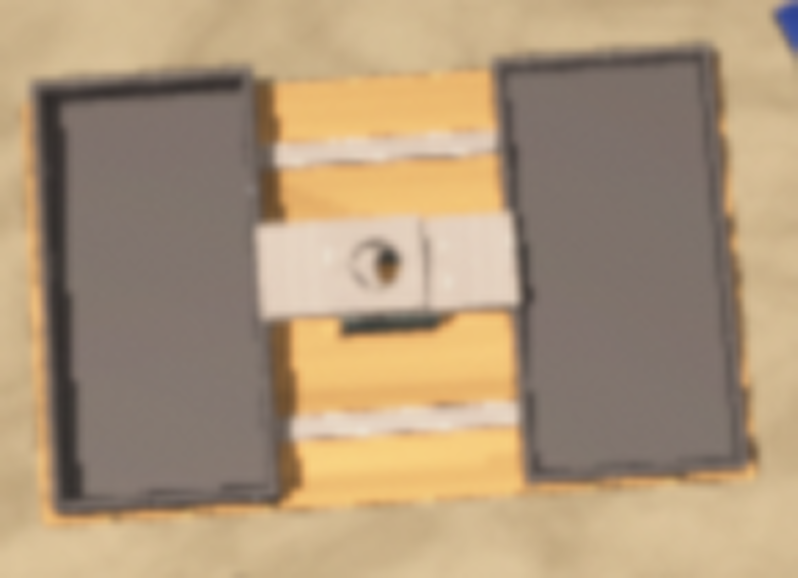

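Run:
```python
from h import *
c=env.calibration('top'); f=lambda a,b,z: pt(c,260+(a+.5)/5.5-.5,130+(b+.5)/5.5-.5,z)[:2]
bl,br=f(47,523,.004),f(755,477,.004); print(bl,br,np.linalg.norm(bl-br))
yv=(bl-br)/np.linalg.norm(bl-br); xv=np.array([yv[1],-yv[0]]); print(xv)
print('center from board',(bl+br)/2+.11*xv)
a,b=f(342,322,.048),f(440,318,.048); print(np.linalg.norm(a-b),'from block',(a+b)/2+.025*xv)
h=f(376,263,.068); print('lughole',h)
r=f(722,46,.034); print('TR',r, 'TRboard', br+xv*.22)
tr=f(712,46,.034);bR=f(748,468,.034);tl=f(36,85,.05);bL=f(60,510,.05)
for n,p in zip(('tr','br','tl','bl'),(tr,bR,tl,bL)):
    d=p-((bl+br)/2+.11*xv); print(n,d@xv,d@yv)
for q in [(258,225,.068),(262,318,.068),(513,212,.059),(519,303,.059),(376,263,.068)]:
    d=f(*q)-((bl+br)/2+.11*xv); print(q,d@xv,d@yv)
```

```text
[0.50548273 0.15509629] [ 0.52032177 -0.20098352] 0.3563888673790877
[0.99913279 0.04163723]
center from board [ 0.62280686 -0.01836352]
0.048118612440712395 from block [ 0.62203416 -0.01845918]
lughole [ 0.62177214 -0.01267555]
TR [ 0.73577741 -0.19010853] TRboard [ 0.74013099 -0.19182333]
tr 0.1060478028064309 -0.17126285300729333
br -0.10850280716511412 -0.1705789031011316
tl 0.10387987323751588 0.16829564332142172
bl -0.1089385886652687 0.1663893361885001
(258, 225, 0.068) 0.02173249404308969 0.061703624247761706
(262, 318, 0.068) -0.024195833935774184 0.06247573851930288
(513, 212, 0.059) 0.021955353115708683 -0.06301628933147668
(519, 303, 0.059) -0.023380077128816998 -0.06258333906458961
(376, 263, 0.068) -0.0007969926742039867 0.005726123672666819
```

```bash
python3 -m crank '[[255,[-0.0466,-0.019,0],0],[255,[-0.0466,-0.019,0],0],[255,[-0.0466,-0.019,0],0],[255,[-0.0466,-0.019,0],0],[255,[0,0,0.03],0],[255,[0,0,0.015],0],[255,[0,0,0],0],[255,[0,0,0],0]]'
python3 - <<'E'
from h import *
print(tool([.6205,-.0183,.16]).round(4)); c,im=snap('side','s3.png')
print(proj(c,[.6213,-.0184,.068]),proj(c,[.62,-.018,.09]))
cv2.imwrite('pics/c3.png',cv2.resize(im[130:250,250:400,::-1],None,fx=5,fy=5,interpolation=cv2.INTER_CUBIC))
E
```

```text
time_s: 5.62
position: [0.6206, -0.0176, 0.1647]
orientation: [0.0, -0.027, 1.0, 0.0]
force: [-0.8, 0.2, -2.3]
finger_gap: 0.0244
gripper_force: 30.0
[ 0.0002 -0.0007  0.0047]
[np.float64(320.0989566121659), np.float64(192.4828158406667)] [np.float64(320.6514688623885), np.float64(186.0980880686026)]
```

View pics/c3.png

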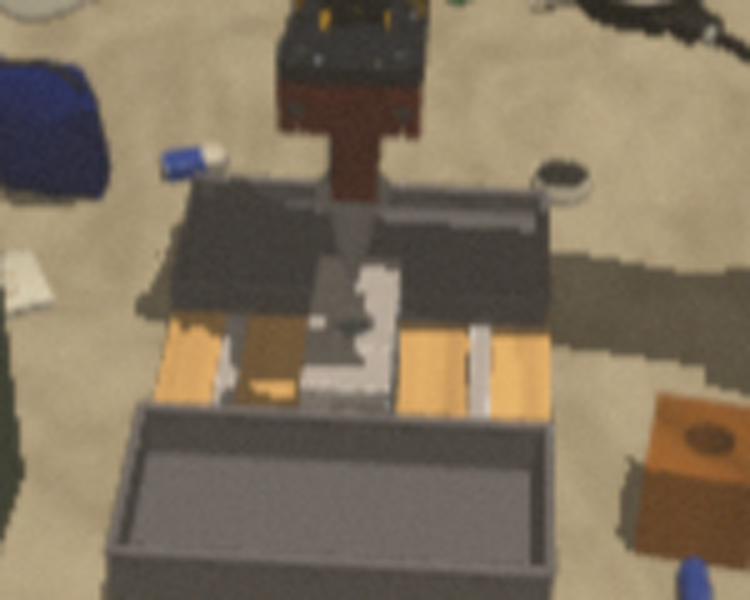

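```bash
python3 -m crank '[[255,[0,-0.0007,0.01],0],[255,[0,0,0.008],0],[255,[0,0,0.006],0],[255,[0,0,0.006],0],[255,[0,0,0],0]]';python3 -m crank '[[255,[0,0,0.005],0],[255,[0,0,0.005],0],[255,[0,0,0],0]]'
```

```text
time_s: 6.3
position: [0.6203, -0.0185, 0.1335]
orientation: [-0.001, -0.027, 1.0, -0.0]
force: [0.6, -0.6, -2.0]
finger_gap: 0.0247
gripper_force: 30.0
time_s: 6.68
position: [0.6204, -0.0185, 0.1237]
orientation: [-0.0, -0.027, 1.0, 0.0]
force: [0.2, -0.6, -2.3]
finger_gap: 0.0247
gripper_force: 30.0
```

```bash
python3 -m crank '[[255,[0,0,0.004],0],[255,[0,0,0.004],0],[255,[0,0,0.004],0],[255,[0,0,0],0]]';python3 -m crank '[[255,[0,0,0.004],0],[255,[0,0,0.004],0],[255,[0,0,0.004],0],[255,[0,0,0],0]]'
```

```text
time_s: 7.18
position: [0.6206, -0.0185, 0.1117]
orientation: [-0.0, -0.027, 1.0, -0.0]
force: [0.4, -0.7, -2.5]
finger_gap: 0.0245
gripper_force: 30.0
time_s: 7.68
position: [0.6204, -0.0185, 0.0995]
orientation: [-0.0, -0.027, 1.0, -0.0]
force: [-0.2, 0.3, -2.9]
finger_gap: 0.0244
gripper_force: 30.0
```

```bash
python3 -m crank '[[255,[0,0,0.004],0],[255,[0,0,0.004],0],[255,[0,0,0.003],0],[255,[0,0,0],0]]';python3 -m crank '[[255,[0,0,0.0015],0],[255,[0,0,0.001],0],[255,[0,0,0],0]]'
```

```text
time_s: 8.18
position: [0.6205, -0.0185, 0.0887]
orientation: [-0.0, -0.027, 1.0, -0.0]
force: [0.9, -0.3, -3.8]
finger_gap: 0.0246
gripper_force: 30.0
time_s: 8.55
position: [0.6207, -0.0185, 0.0872]
orientation: [0.0, -0.027, 1.0, 0.0]
force: [-2.0, 0.5, 3.8]
finger_gap: 0.0248
gripper_force: 30.0
```

```bash
python3 -m crank '[[0,[0,0,0],0],[0,[0,0,0],0],[0,[0,0,0],0],[0,[0,0,0],0],[0,[0,0,0],0],[0,[0,0,-0.04],0],[0,[0,0,-0.05],0],[0,[0,0,-0.05],0],[0,[0,0,0],0],[0,[0,0,0],0]]'
python3 - <<'E'
from h import *
c,im=snap('side','s4.png')
cv2.imwrite('pics/c4.png',cv2.resize(im[150:350,240:410,::-1],None,fx=3,fy=3,interpolation=cv2.INTER_CUBIC))
print(proj(c,[.6213,-.0184,.112]))
E
```

```text
time_s: 9.8
position: [0.6204, -0.0184, 0.2262]
orientation: [-0.0, -0.027, 1.0, 0.0]
force: [-0.4, 0.2, -1.0]
finger_gap: 0.0876
gripper_force: 0.0
[np.float64(320.26172965148766), np.float64(179.29682540818663)]
```

View pics/c4.png

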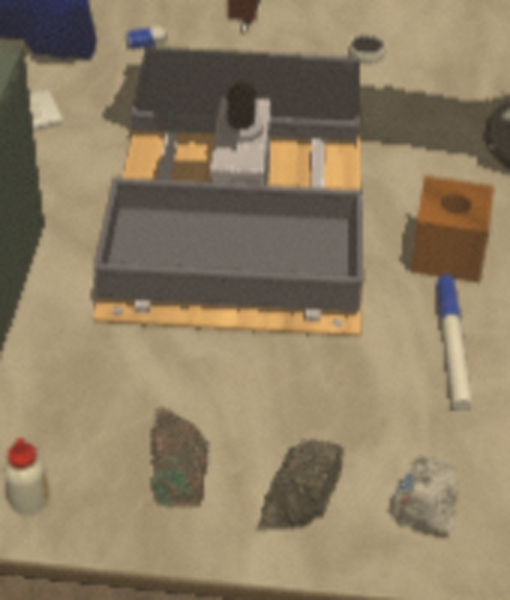

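```bash
python3 -m crank '[[0,[-0.003,0.055,0],0],[0,[-0.003,0.055,0],0],[0,[-0.003,0.055,0],0],[0,[-0.003,0.055,0],0],[0,[-0.003,0.055,0],0],[0,[-0.003,0.053,0],0],[0,[0,0,0],0],[0,[0,0,0],0]]'
python3 - <<'E'
from h import *
c,im=snap('wrist','w5.png');
E
```

```text
time_s: 10.85
position: [0.6204, 0.3091, 0.2249]
orientation: [-0.001, -0.027, 1.0, -0.001]
force: [0.7, -0.9, 0.0]
finger_gap: 0.0879
gripper_force: 0.0
```

View pics/w5.png

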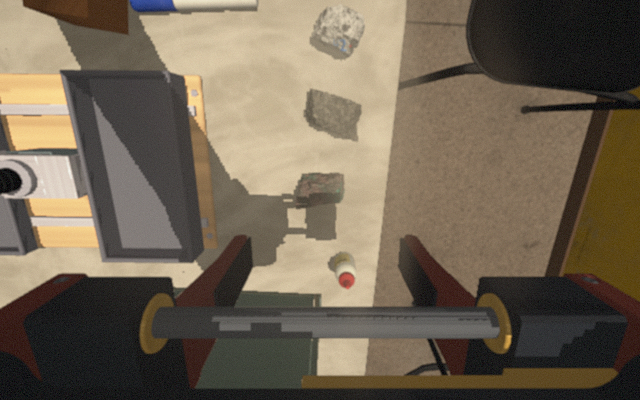

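```bash
cat > seg.py <<'E'
from h import *
def seg(im,c,r,z,name):
    m=np.zeros(im.shape[:2],np.uint8); b=np.zeros((1,65));f=np.zeros((1,65))
    cv2.grabCut(im[:,:,:3].copy(),m,r,b,f,6,cv2.GC_INIT_WITH_RECT)
    m=((m==1)|(m==3)).astype(np.uint8); m=cv2.morphologyEx(m,cv2.MORPH_OPEN,np.ones((3,3)))
    n,l,s,_=cv2.connectedComponentsWithStats(m); k=1+np.argmax(s[1:,4])
    ys,xs=np.where(l==k)
    P=np.array([pt(c,x,y,z)[:2] for x,y in zip(xs,ys)]).astype(np.float32)
    (cx,cy),(w,h),a=cv2.minAreaRect(P)
    if w<h: w,h,a=h,w,a+90
    print(name,'c',round(cx,4),round(cy,4),'mean',P.mean(0).round(4),'L',round(w,3),'W',round(h,3),'long axis deg from +x',round((a+90)%180-90,1), 'px',len(xs))
    return l==k
E
python3 - <<'E'
from seg import *
im=cv2.imread('pics/w5.png'); c=env.calibration('wrist')
for n,r in dict(marble=(298,0,80,70),gabbro=(290,78,84,72),ore=(292,163,62,46)).items():
    m=seg(im,c,r,.02,n); im[cv2.morphologyEx(m.astype(np.uint8),cv2.MORPH_GRADIENT,np.ones((2,2)))>0]=(0,0,255)
cv2.imwrite('pics/c5.png',cv2.resize(im[0:240,270:400],None,fx=2.4,fy=2.4))
E
```

```text
marble c 0.4486 0.3132 mean [0.4506 0.3117] L 0.06 W 0.051 long axis deg from +x -21.4 px 2373
gabbro c 0.5399 0.3117 mean [0.5387 0.311 ] L 0.068 W 0.047 long axis deg from +x 80.8 px 2089
ore c 0.6304 0.2976 mean [0.6293 0.2989] L 0.065 W 0.045 long axis deg from +x -86.0 px 1554
```

View pics/c5.png

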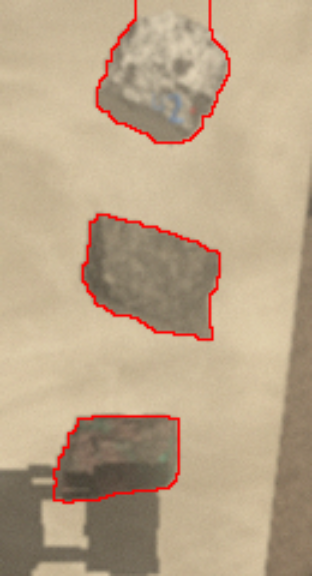

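```bash
python3 -m crank '[[60,[0,0,0],10],[60,[0,0,0],10],[60,[0,0,0],10],[60,[0,0,0],10],[60,[0,0,0],10],[60,[0,0,0],10],[60,[0,0,0],10],[60,[0,0,0],10],[60,[0,0,0],9],[60,[0,0,0],0],[60,[0,0,0],0]]'
python3 - <<'E'
from h import *
print(env.sense()['joint_positions'].round(2),tool([.630,.298,.1]).round(4))
E
```

```text
time_s: 12.28
position: [0.6211, 0.3089, 0.2267]
orientation: [0.0, 0.681, 0.733, -0.0]
force: [0.6, -0.2, 0.5]
finger_gap: 0.0673
gripper_force: 0.0
[-0.95  0.6   0.68  1.45 -0.39  1.23 -0.15] [-0.0115  0.0081  0.1267]
```

```bash
python3 -m crank '[[60,[-0.0115,0.008,0.05],0],[60,[0,0,0.05],0],[60,[0,0,0.05],0],[60,[0,0,0.04],0],[60,[0,0,0.0227],0],[60,[0,0,0],0],[255,[0,0,0],0],[255,[0,0,0],0],[255,[0,0,0],0],[255,[0,0,0],0],[255,[0,0,0],0]]';python3 -m crank '[[255,[0,0,0],0],[255,[0,0,-0.03],0],[255,[0,0,-0.04],0],[255,[0,0,-0.04],0],[255,[0,0,-0.03],0],[255,[0,0,0],0]]'
python3 - <<'E'
from h import *
o=np.array([.6212,-.0184]);a=.045;x=np.array([np.cos(a),np.sin(a)]);y=np.array([-x[1],x[0]])
p=o+.11*y+.068*x; print(p,tool([*p,.13]).round(4))
E
```

```text
time_s: 13.65
position: [0.6303, 0.2995, 0.0152]
orientation: [0.0, 0.681, 0.732, 0.001]
force: [-1.2, 1.0, 6.5]
finger_gap: 0.0391
gripper_force: 29.9
time_s: 14.4
position: [0.6309, 0.2995, 0.1565]
orientation: [0.001, 0.681, 0.732, 0.002]
force: [-0.5, 0.5, -1.5]
finger_gap: 0.039
gripper_force: 29.9
[0.68418283 0.09454761] [-0.2083  0.0383  0.0262]
```

```bash
python3 -m crank '[[255,[-0.0521,0.0088,0],0],[255,[-0.0521,0.0088,0],0],[255,[-0.0521,0.0088,0],0],[255,[-0.052,0.0088,0],0],[255,[0,0,0],0],[255,[0,0,0.04],0],[255,[0,0,0.04],0],[255,[0,0,0.036],0],[255,[0,0,0],0],[255,[0,0,0],0]]'; python3 -m crank '[[120,[0,0,0],0],[100,[0,0,0],0],[90,[0,0,0],0],[90,[0,0,0],0],[90,[0,0,-0.03],0],[90,[0,0,-0.04],0],[60,[0,0,-0.04],0],[60,[0,0,0],0],[60,[0,0,0],0]]'
python3 - <<'E'
from h import *
c,im=snap('side','s6.png'); print(tool([.5395,.3113,.1]).round(4))
cv2.imwrite('pics/c6.png',cv2.resize(im[130:350,220:420,::-1],None,fx=2.7,fy=2.7,interpolation=cv2.INTER_CUBIC))
E
```

```text
time_s: 15.65
position: [0.6795, 0.0944, 0.0379]
orientation: [-0.0, 0.681, 0.732, -0.0]
force: [0.1, -0.5, -0.5]
finger_gap: 0.039
gripper_force: 29.9
time_s: 16.77
position: [0.6793, 0.0941, 0.1475]
orientation: [-0.0, 0.681, 0.732, -0.0]
force: [1.0, 0.6, -0.6]
finger_gap: 0.067
gripper_force: 0.0
[ 0.2267 -0.1234  0.0471]
```

View pics/c6.png

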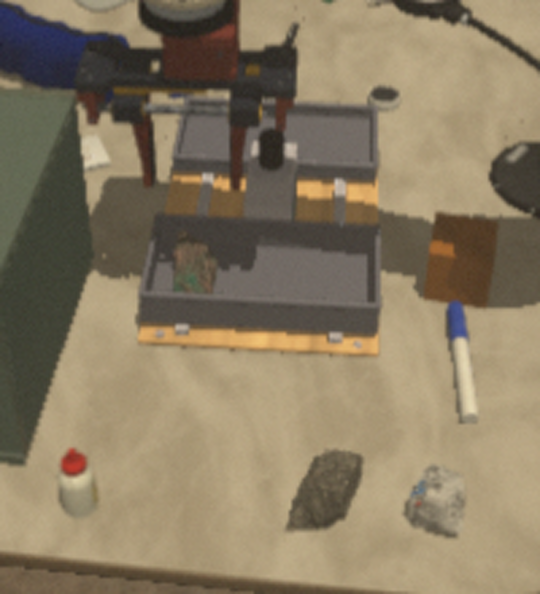

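```bash
python3 -m crank '[[45,[0.0453,-0.0247,0],0],[45,[0.0453,-0.0247,0],0],[45,[0.0453,-0.0247,0],0],[45,[0.0453,-0.0247,0],0],[45,[0.0455,-0.0246,0],0],[45,[0,0,0],8],[45,[0,0,0],8],[45,[0,0,0],0],[45,[0,0,0],0]]'
python3 - <<'E'
from seg import *
c,im=snap('side','s7.png')
m=seg(im,c,(318,285,42,48),.02,'g')
m=seg(im,c,(360,290,42,48),.02,'m')
print(tool([.5395,.3113,.1]).round(4),env.sense()['finger_gap'])
E
```

```text
time_s: 17.95
position: [0.5401, 0.3108, 0.1472]
orientation: [0.0, 0.776, 0.631, -0.001]
force: [0.7, -0.4, -0.0]
finger_gap: 0.0723
gripper_force: 0.0Traceback (most recent call last):
  File "<stdin>", line 3, in <module>
  File "seg.py", line 6, in seg
    n,l,s,_=cv2.connectedComponentsWithStats(m); k=1+np.argmax(s[1:,4])
                                                     ~~~~~~~~~^^^^^^^^^
    return _wrapfunc(a, 'argmax', axis=axis, out=out, **kwds)
    return bound(*args, **kwds)
ValueError: attempt to get argmax of an empty sequence
```

Position is fine; descend on the gabbro.

```bash
python3 -m crank '[[45,[0,0,0.05],0],[45,[0,0,0.05],0],[45,[0,0,0.031],0],[45,[0,0,0],0],[255,[0,0,0],0],[255,[0,0,0],0],[255,[0,0,0],0],[255,[0,0,0],0],[255,[0,0,0],0],[255,[0,0,0],0]]';python3 -m crank '[[255,[0,0,-0.03],0],[255,[0,0,-0.04],0],[255,[0,0,-0.04],0],[255,[0,0,-0.03],0],[255,[0,0,0],-8],[255,[0,0,0],-8],[255,[0,0,0],0],[255,[0,0,0],0]]'
python3 - <<'E'
from h import *
o=np.array([.6212,-.0184]);a=.045;x=np.array([np.cos(a),np.sin(a)]);y=np.array([-x[1],x[0]])
p=o+.11*y-.066*x; print(p,tool([*p,.13]).round(4))
E
```

```text
time_s: 19.25
position: [0.5401, 0.3116, 0.0178]
orientation: [-0.001, 0.776, 0.63, 0.0]
force: [-3.8, 0.1, 6.8]
finger_gap: 0.0395
gripper_force: 29.3
time_s: 20.25
position: [0.5402, 0.3109, 0.1568]
orientation: [-0.0, 0.682, 0.731, -0.0]
force: [-0.3, -0.2, -2.8]
finger_gap: 0.0392
gripper_force: 29.1
[0.55031848 0.08851965] [-0.2226 -0.0052  0.0268]
```

```bash
python3 -m crank '[[255,[-0.0445,0,0],0],[255,[-0.0445,0,0],0],[255,[-0.0445,-0.001,0],0],[255,[-0.0445,0,0],0],[255,[-0.0445,0,0],0],[255,[0,0,0],0],[255,[0,0,0.04],0],[255,[0,0,0.04],0],[255,[0,0,0.034],0],[255,[0,0,0],0],[255,[0,0,0],0]]'; python3 -m crank '[[125,[0,0,0],0],[115,[0,0,0],0],[110,[0,0,0],0],[110,[0,0,0],0],[110,[0,0,0],0],[110,[0,0,-0.03],0],[110,[0,0,-0.04],0],[60,[0,0,-0.05],0],[60,[0,0,0],0],[60,[0,0,0],0]]'
python3 - <<'E'
from h import *
c,im=snap('side','s8.png'); print(tool([.4495,.3125,.1]).round(4))
cv2.imwrite('pics/c8.png',cv2.resize(im[170:350,240:420,::-1],None,fx=2.8,fy=2.8,interpolation=cv2.INTER_CUBIC))
E
```

```text
time_s: 21.62
position: [0.5558, 0.0895, 0.0438]
orientation: [0.0, 0.681, 0.732, 0.0]
force: [-1.1, -0.2, -2.3]
finger_gap: 0.0391
gripper_force: 29.2
time_s: 22.88
position: [0.5549, 0.0894, 0.1625]
orientation: [-0.0, 0.681, 0.732, -0.0]
force: [-0.1, -0.2, -0.3]
finger_gap: 0.0673
gripper_force: 0.0
[ 0.2302 -0.0886  0.062 ]
```

View pics/c8.png

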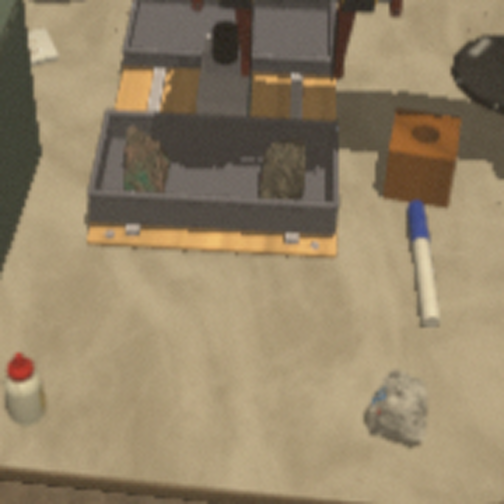

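```bash
python3 -m crank '[[0,[0.046,-0.0177,-0.01],0],[0,[0.046,-0.0177,-0.01],0],[0,[0.046,-0.0177,-0.01],0],[0,[0.046,-0.0177,-0.01],0],[0,[0.0462,-0.0178,0],0],[0,[0,0,0],0],[0,[0,0,0],0]]'
python3 - <<'E'
from seg import *
c,im=snap('wrist','w9.png'); u,v=map(int,proj(c,[.4495,.3125,.02])); print(u,v)
b=im[:,:,::-1].copy(); m=seg(b,c,(u-60,v-60,120,120),.02,'m')
b[cv2.morphologyEx(m.astype(np.uint8),cv2.MORPH_GRADIENT,np.ones((2,2)))>0]=(0,0,255)
cv2.imwrite('pics/c9.png',b[max(0,v-120):v+120,u-160:u+160])
E
```

```text
time_s: 23.8
position: [0.4502, 0.3115, 0.2018]
orientation: [0.0, 0.681, 0.732, -0.001]
force: [-0.1, 0.7, 0.2]
finger_gap: 0.0876
gripper_force: 0.0
326 184
m c 0.4171 0.3351 mean [0.4185 0.335 ] L 0.049 W 0.047 long axis deg from +x 42.6 px 1478
```

View pics/c9.png

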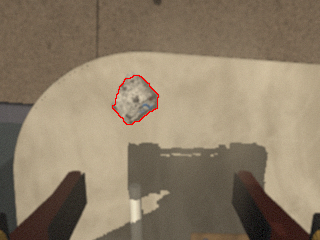

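```bash
cat >> seg.py <<'E'
def prof(m,c,z):
    ys,xs=np.where(m); P=np.array([pt(c,x,y,z)[:2] for x,y in zip(xs,ys)]); P-=P.mean(0)
    for a in range(0,180,15):
        d=P@[np.cos(np.radians(a)),np.sin(np.radians(a))]; print(a,round(np.ptp(d)*1000),end='; ')
    w,v=np.linalg.eigh(np.cov(P.T)); print('\npca',np.sqrt(w),'major deg',np.degrees(np.arctan2(v[1,1],v[0,1])))
E
python3 - <<'E'
from seg import *
im=cv2.imread('pics/w9.png'); c=env.calibration('wrist')
m=seg(im,c,(266,54,120,110),.02,'m'); prof(m,c,.02)
# sides
for z in (.0,.02,.04): 
  ys,xs=np.where(m); print(z,pt(c,xs.mean(),ys.mean(),z).round(4))
print(tool([.4185,.335,.1]).round(4),env.sense()['joint_positions'].round(2))
h=cv2.cvtColor(im,cv2.COLOR_BGR2HSV);
E
```

```text
Traceback (most recent call last):
  File "seg.py", line 6, in seg
    n,l,s,_=cv2.connectedComponentsWithStats(m); k=1+np.argmax(s[1:,4])
                                                     ~~~~~~~~~^^^^^^^^^
ValueError: attempt to get argmax of an empty sequence
```

Run:
```python
from seg import *
im=cv2.imread('pics/w9.png'); c=env.calibration('wrist')
m=seg(im,c,(266,124,120,120),.02,'m'); prof(m,c,.02)
ys,xs=np.where(m)
for z in (.0,.03): print(z,pt(c,xs.mean(),ys.mean(),z).round(4))
print(tool([.4185,.335,.1]).round(4),env.sense()['joint_positions'].round(2))
```

```text
m c 0.4176 0.3346 mean [0.4191 0.3345] L 0.05 W 0.047 long axis deg from +x 42.5 px 1478
0 50; 15 53; 30 53; 45 50; 60 54; 75 56; 90 56; 105 53; 120 49; 135 47; 150 48; 165 48; 
pca [0.01149187 0.01347959] major deg 64.77865356367482
0.0 [0.4176 0.3315 0.    ]
0.03 [0.4198 0.3362 0.03  ]
[ 0.0265 -0.0303  0.1021] [-1.26  0.36  0.73  1.86 -0.28  1.03 -0.34]
```

```bash
python3 -m crank '[[0,[0.0265,-0.030,0],0],[0,[0,0,0.04],10],[0,[0,0,0.04],10],[0,[0,0,0.04],9],[0,[0,0,0.04],0],[0,[0,0,0.0265],0],[0,[0,0,0],0],[255,[0,0,0],0],[255,[0,0,0],0],[255,[0,0,0],0],[255,[0,0,0],0],[255,[0,0,0],0]]';python3 -m crank '[[255,[0,0,0],0],[255,[0,0,0],0],[255,[0,0,-0.03],0],[255,[0,0,-0.04],0],[255,[0,0,-0.04],0],[255,[0,0,-0.03],0],[255,[0,0,0],0]]'
python3 - <<'E'
from h import *
o=np.array([.6212,-.0184]);a=.045;x=np.array([np.cos(a),np.sin(a)]);y=np.array([-x[1],x[0]])
p=o+.11*y+.002*x; print(p,tool([*p,.13]).round(4),env.sense()['joint_positions'].round(2))
E
```

```text
time_s: 25.35
position: [0.4189, 0.3369, 0.0168]
orientation: [-0.0, 0.843, 0.538, 0.0]
force: [-2.0, 1.2, 3.7]
finger_gap: 0.0417
gripper_force: 30.0
time_s: 26.22
position: [0.4191, 0.3372, 0.1578]
orientation: [-0.001, 0.843, 0.538, 0.001]
force: [-0.6, 0.1, -2.0]
finger_gap: 0.0417
gripper_force: 29.9
[0.61824965 0.09157861] [-0.1392  0.2839  0.0275] [-1.4   0.43  0.83  1.93 -0.4   0.94 -0.81]
```

```bash
python3 -m crank '[[255,[-0.0232,0.0473,0],0],[255,[-0.0232,0.0473,0],0],[255,[-0.0232,0.0473,0],0],[255,[-0.0232,0.0473,0],0],[255,[-0.0232,0.0473,0],0],[255,[-0.0232,0.0474,0],0],[255,[0,0,0],0]]'; python3 -m crank '[[255,[0,0,0],10.5],[255,[0,0,0],10.5],[255,[0,0,0],10.5],[255,[0,0,0],10.5],[255,[0,0,0],10.5],[255,[0,0,0],9.5],[255,[0,0,0.04],0],[255,[0,0,0.04],0],[255,[0,0,0],0],[255,[0,0,0],0]]'
python3 - <<'E'
from h import *
print(tool([.6182,.0916,.042]).round(4),env.sense()['joint_positions'].round(2))
E
```

```text
time_s: 27.1
position: [0.6185, 0.0851, 0.1548]
orientation: [0.001, 0.845, 0.535, -0.001]
force: [-0.4, 0.0, -2.0]
finger_gap: 0.0416
gripper_force: 29.9
time_s: 28.35
position: [0.6177, 0.0909, 0.077]
orientation: [0.0, 1.0, 0.027, 0.0]
force: [-0.5, -0.6, -2.0]
finger_gap: 0.042
gripper_force: 29.9
[ 0.0006 -0.0007  0.035 ] [-0.85  0.79  0.97  1.78 -0.77  1.   -1.09]
```

```bash
python3 -m crank '[[255,[0,0,0.02],0],[255,[0,0,0.013],0],[255,[0,0,0],0],[110,[0,0,0],0],[90,[0,0,0],0],[80,[0,0,0],0],[80,[0,0,0],0],[80,[0,0,-0.03],0],[80,[0,0,-0.05],0],[80,[0,0,-0.05],0],[0,[0,0,-0.02],0],[0,[0,0,0],0]]'
python3 - <<'E'
from h import *
c,im=snap('side','s10.png'); h=cv2.cvtColor(im,cv2.COLOR_RGB2HSV)
# marker blue cap and white body
m=cv2.inRange(h,(108,110,60),(128,255,255)); m[:, :360]=0; m[:220]=0
n,l,st,ce=cv2.connectedComponentsWithStats(m)
for i in range(1,n):
    if st[i,4]>20: print(st[i],ce[i],pt(c,*ce[i],.009).round(4))
m=cv2.inRange(h,(0,0,170),(40,60,255)); m[:,:370]=0; m[:235]=0;m[320:]=0;m[:,420:]=0
n,l,st,ce=cv2.connectedComponentsWithStats(m)
for i in range(1,n):
    if st[i,4]>30: print('w',st[i],ce[i],pt(c,*ce[i],.009).round(4))
print(tool([.430,.157,.1]).round(4))
E
```

```text
time_s: 29.85
position: [0.618, 0.0912, 0.1942]
orientation: [-0.001, 1.0, 0.027, 0.001]
force: [0.0, -0.1, -0.8]
finger_gap: 0.0771
gripper_force: 0.0
[387 244   5  10  41] [388.92682927 248.68292683] [0.4331 0.111  0.009 ]
w [388 255   8  29 128] [391.90625   268.9296875] [0.4268 0.1774 0.009 ]
[-0.1833 -0.0758  0.0929]
```

```bash
python3 -m crank '[[60,[-0.0461,-0.0265,0],0],[60,[-0.0461,-0.0265,0],0],[60,[-0.0461,-0.0265,0],0],[60,[-0.0461,-0.0265,0],0],[60,[0,0,0],0]]'; python3 -m crank '[[60,[0,0,0],-10.5],[60,[0,0,0],-10.5],[60,[0,0,0],-10.5],[60,[0,0,0],-10.5],[60,[0,0,0],-10.5],[60,[0,0,0],-10.5],[60,[0,0,0],-10.5],[60,[0,0,0],-10.5],[60,[0,0,0],-7],[60,[0,0,0],0],[60,[0,0,0],0]]'
python3 - <<'E'
from h import *
c,im=snap('wrist','w11.png'); h=cv2.cvtColor(im,cv2.COLOR_RGB2HSV)
for n,y in (('a',.224),('b',.157),('c',.09)): print(proj(c,[.430,y,.009]))
for nm,m in (('blue',cv2.inRange(h,(108,110,60),(128,255,255))),('white',cv2.inRange(h,(0,0,150),(180,55,255)))):
    n,l,st,ce=cv2.connectedComponentsWithStats(m)
    for i in range(1,n):
        if st[i,4]>150:
            ys,xs=np.where(l==i); P=np.array([pt(c,x,y,.009)[:2] for x,y in zip(xs,ys)],np.float32); print(nm,st[i],P.mean(0).round(4),cv2.minAreaRect(P))
E
```

```text
time_s: 30.52
position: [0.4226, 0.1906, 0.1912]
orientation: [0.0, 0.999, 0.032, -0.003]
force: [1.0, -1.2, 0.4]
finger_gap: 0.067
gripper_force: 0.0
time_s: 31.9
position: [0.4278, 0.1861, 0.1929]
orientation: [0.0, 0.683, 0.731, -0.0]
force: [-0.1, -0.5, -0.8]
finger_gap: 0.0672
gripper_force: 0.0
[np.float64(330.8073913253931), np.float64(152.5188495805686)]
[np.float64(326.63713349974455), np.float64(209.01223739653)]
[np.float64(322.8912632914845), np.float64(259.7563257113829)]
white [317 152  16  59 715] [0.4252 0.1917] ((0.42583227157592773, 0.18986767530441284), (0.016892332583665848, 0.06889309734106064), 5.3538970947265625)
white [   0  184  108  112 6586] [0.108  0.1134] ((0.09595184028148651, 0.0903085321187973), (0.14332707226276398, 0.1189778745174408), 89.83872985839844)
white [399 338  12  38 302] [ 0.5532 -0.0511] ((0.5532464981079102, -0.052041444927453995), (0.012061815708875656, 0.06388286501169205), 2.298449993133545)
```

```bash
python3 -m crank '[[60,[0,-0.0015,0.05],-1],[60,[0,0,0.05],0],[60,[0,0,0.05],0],[60,[0,0,0.024],0],[60,[0,0,0.008],0],[60,[0,0,0],0],[255,[0,0,0],0],[255,[0,0,0],0],[255,[0,0,0],0],[255,[0,0,0],0],[255,[0,0,0],0],[255,[0,0,0],0]]';python3 -m crank '[[255,[0,0,0],0],[255,[0,0,0],0],[255,[0,0,-0.03],0],[255,[0,0,-0.04],0],[255,[0,0,-0.04],0],[255,[0,0,-0.04],0],[255,[0,0,0],0],[255,[0,0,0],0]]'
python3 - <<'E'
from h import *
o=np.array([.6212,-.0184]);a=.045;x=np.array([np.cos(a),np.sin(a)]);y=np.array([-x[1],x[0]])
p=o-.098*y+.06*x; print(p,tool([*p,.13]).round(4),env.sense()['joint_positions'].round(2))
E
```

```text
time_s: 33.45
position: [0.4262, 0.1866, 0.0115]
orientation: [-0.0, 0.675, 0.738, 0.0]
force: [0.2, 0.7, 0.4]
finger_gap: 0.0161
gripper_force: 30.0
time_s: 34.45
position: [0.4256, 0.1868, 0.1609]
orientation: [-0.0, 0.675, 0.738, -0.0]
force: [-0.2, 0.2, -1.5]
finger_gap: 0.0165
gripper_force: 30.0
[ 0.68554777 -0.1136017 ] [-0.3225  0.2319  0.0307] [-1.27  0.3   0.91  2.09 -0.3   0.89 -0.09]
```

```bash
python3 -m crank '[[255,[-0.0461,0.0331,0],0],[255,[-0.0461,0.0331,0],0],[255,[-0.0461,0.0331,0],0],[255,[-0.0461,0.0331,0],0],[255,[-0.0461,0.0331,0],0],[255,[-0.0461,0.0332,0],0],[255,[-0.0459,0.0332,0],0],[255,[0,0,0],0]]'; python3 -m crank '[[255,[0,0,0],10.5],[255,[0,0,0],10.5],[255,[0,0,0],10.5],[255,[0,0,0],10.5],[255,[0,0,0],10.5],[255,[0,0,0],10.5],[255,[0,0,0],10.5],[255,[0,0,0],10.5],[255,[0,0,0],9],[255,[0,0,0],0],[255,[0,0,0],0]]'
python3 - <<'E'
from h import *
print(tool([.6855,-.1136,.034]).round(4))
E
```

```text
time_s: 35.45
position: [0.6858, -0.1198, 0.1585]
orientation: [-0.0, 0.677, 0.736, -0.002]
force: [-0.2, -0.6, -0.2]
finger_gap: 0.0166
gripper_force: 30.0
time_s: 36.83
position: [0.6855, -0.1135, 0.1605]
orientation: [-0.0, 1.0, 0.02, -0.001]
force: [-0.5, -0.7, -0.2]
finger_gap: 0.0166
gripper_force: 30.0
[2.000e-04 1.000e-04 1.265e-01]
```

```bash
python3 -m crank '[[255,[0,0,0.05],0],[255,[0,0,0.04],0],[255,[0,0,0.024],0],[255,[0,0,0.01],0],[255,[0,0,0],0],[255,[0,0,0],0]]'; python3 -m crank '[[190,[0,0,0],0],[180,[0,0,0],0],[175,[0,0,0],0],[175,[0,0,0],0],[175,[0,0,0],0],[175,[0,0,-0.03],0],[175,[0,0,-0.05],0],[60,[0,0,-0.05],0],[60,[0,0,-0.03],0],[60,[0,0,0],0],[60,[0,0,0],0]]'
python3 - <<'E'
from h import *
print(tool([.6375,-.3355,.1]).round(4))
c,im=snap('wrist','w12.png'); h=cv2.cvtColor(im,cv2.COLOR_RGB2HSV)
for nm,m in (('blue',cv2.inRange(h,(108,110,60),(128,255,255))),('white',cv2.inRange(h,(0,0,150),(180,55,255)))):
    n,l,st,ce=cv2.connectedComponentsWithStats(m)
    for i in range(1,n):
        if st[i,4]>150:
            ys,xs=np.where(l==i); P=np.array([pt(c,x,y,.029)[:2] for x,y in zip(xs,ys)],np.float32); print(nm,st[i],P.mean(0).round(4),cv2.minAreaRect(P))
E
```

```text
time_s: 37.58
position: [0.6867, -0.1144, 0.039]
orientation: [0.0, 1.0, 0.019, 0.001]
force: [-1.0, -0.4, -0.7]
finger_gap: 0.0164
gripper_force: 30.0
time_s: 38.95
position: [0.6855, -0.1135, 0.1964]
orientation: [-0.0, 1.0, 0.018, -0.001]
force: [0.6, 0.3, 0.1]
finger_gap: 0.064
gripper_force: 0.0
[-0.0561  0.2201  0.0963]
blue [ 422    0   45   63 1694] [ 0.8508 -0.2202] ((0.8439764380455017, -0.22111299633979797), (0.0361444391310215, 0.05422510951757431), 89.52635192871094)
blue [461   0  21  60 414] [ 0.8475 -0.2487] ((0.8465331196784973, -0.24799063801765442), (0.013138114474713802, 0.0503915399312973), 85.01134490966797)
blue [320 235  13  34 293] [ 0.6062 -0.1186] ((0.6075873374938965, -0.11842963844537735), (0.04292750731110573, 0.014010608196258545), 2.547755241394043)
white [170   0  25  15 245] [0.8569 0.0267] ((0.8552259802818298, 0.026568204164505005), (0.011511068791151047, 0.022765496745705605), 2.138418197631836)
white [ 285    1   67   75 2828] [ 0.8336 -0.1018] ((0.8329516649246216, -0.10152771323919296), (0.050635725259780884, 0.050890520215034485), 27.59434700012207)
white [625   0  15  29 269] [ 0.8688 -0.3991] ((0.8652735948562622, -0.3986361026763916), (0.028071599081158638, 0.012576821260154247), 18.911718368530273)
white [295 152  21  52 365] [ 0.6969 -0.0865] ((0.6954396963119507, -0.09194590151309967), (0.05705520883202553, 0.021645693108439445), 2.0945441722869873)
white [199 170  88  14 901] [ 0.6937 -0.0231] ((0.6945316195487976, -0.023022785782814026), (0.013368329033255577, 0.09654469043016434), 2.9486563205718994)
white [117 221  37  47 734] [0.602  0.1109] ((0.6053338050842285, 0.11329349875450134), (0.05589734762907028, 0.0376569926738739), 23.247690200805664)
white [ 174  233   79   42 1862] [0.6051 0.0292] ((0.5996996164321899, 0.013772983103990555), (0.053521305322647095, 0.09244529157876968), 2.2060365676879883)
```

```bash
python3 -m crank '[[60,[-0.014,0.055,0],0],[60,[-0.014,0.055,0],0],[60,[-0.014,0.055,0],0],[60,[-0.014,0.055,0],0],[60,[0,0,0],-10.5],[60,[0,0,0],-10.5],[60,[0,0,0],-10.5],[60,[0,0,0],-10.5],[60,[0,0,0],-10.5],[60,[0,0,0],-10.5],[60,[0,0,0],-10.5],[60,[0,0,0],-9.5]]'; python3 -m crank '[[60,[0,0,0],0],[60,[0,0,0],0]]'
python3 - <<'E'
from h import *
c,im=snap('wrist','w13.png'); g=im.max(2)
t=env.calibration('top'); s=env.calibration('side')
def tri(a,b):
    o1,d1=ray(t,*a);o2,d2=ray(s,*b)
    A=np.stack([d1,-d2],1);k=np.linalg.lstsq(A,o2-o1,rcond=None)[0]; p=o1+d1*k[0];q=o2+d2*k[1];return ((p+q)/2).round(3),np.linalg.norm(p-q).round(4)
print('handle end',tri((466,199),(357,116)),'lens',tri((437,227),(377,128)))
a,b=proj(c,[.643,-.274,.006]),proj(c,[.632,-.397,.006]); print(a,b)
x0,x1=int(min(a[0],b[0]))-30,int(max(a[0],b[0]))+30;y0,y1=int(max(0,min(a[1],b[1])-25)),int(max(a[1],b[1])+25)
m=np.zeros(g.shape,np.uint8); m[y0:y1,x0:x1]=(g[y0:y1,x0:x1]<70)
n,l,st,ce=cv2.connectedComponentsWithStats(m)
for i in range(1,n):
    if st[i,4]>60:
        ys,xs=np.where(l==i); P=np.array([pt(c,x,y,.006)[:2] for x,y in zip(xs,ys)],np.float32); print(st[i],P.mean(0).round(4),cv2.minAreaRect(P))
E
```

```text
time_s: 40.5
position: [0.6376, -0.3353, 0.1956]
orientation: [-0.001, 0.735, 0.678, -0.0]
force: [0.0, -1.0, 0.1]
finger_gap: 0.0673
gripper_force: 0.0
time_s: 40.75
position: [0.6378, -0.3357, 0.1966]
orientation: [-0.001, 0.738, 0.675, -0.0]
force: [0.5, -0.3, 0.1]
finger_gap: 0.0672
gripper_force: 0.0
handle end (array([ 0.544, -0.362,  0.12 ]), np.float64(0.0066)) lens (array([ 0.477, -0.283,  0.125]), np.float64(0.0008))
[np.float64(326.3272777285383), np.float64(130.18169976543626)] [np.float64(326.1047877918077), np.float64(232.31033012507646)]
[323 184   8  50 292] [ 0.6353 -0.3628] ((0.6351732611656189, -0.36689281463623047), (0.062398433685302734, 0.008631491102278233), 84.8365478515625)
```

```bash
python3 -m crank '[[60,[0.033,0,0],0],[60,[0,0,0.05],0],[60,[0,0,0.05],0],[60,[0,0,0.05],0],[60,[0,0,0.026],0],[60,[0,0,0.01],0],[60,[0,0,0],0],[255,[0,0,0],0],[255,[0,0,0],0],[255,[0,0,0],0],[255,[0,0,0],0],[255,[0,0,0],0]]';python3 -m crank '[[255,[0,0,0],0],[255,[0,0,0],0],[255,[0,0,0],0],[255,[0,0,-0.03],0],[255,[0,0,-0.04],0],[255,[0,0,-0.04],0],[255,[0,0,-0.04],0],[255,[0,0,0],0],[255,[0,0,0],0]]'
python3 - <<'E'
from h import *
o=np.array([.6212,-.0184]);a=.045;x=np.array([np.cos(a),np.sin(a)]);y=np.array([-x[1],x[0]])
p=o-.137*y+.025*x; print(p,tool([*p,.13]).round(4),env.sense()['joint_positions'].round(2))
E
```

```text
time_s: 42.3
position: [0.6409, -0.3029, 0.0115]
orientation: [0.0, 0.737, 0.676, 0.0]
force: [-0.5, 0.1, 1.0]
finger_gap: 0.0208
gripper_force: 0.0
time_s: 43.42
position: [0.6407, -0.3026, 0.1609]
orientation: [-0.0, 0.737, 0.676, 0.0]
force: [0.6, 0.6, -0.4]
finger_gap: 0.0102
gripper_force: 30.0
[ 0.65233761 -0.15413669] [ 0.1489 -0.001   0.031 ] [-0.09  0.72  0.78  1.48 -0.53  1.16  0.69]
```

Pen held. Move over the tray, turn +82°.

```bash
python3 -m crank '[[255,[0.0496,-0.0003,0],0],[255,[0.0496,-0.0003,0],0],[255,[0.0497,-0.0004,0],0],[255,[0,0,0],10.5],[255,[0,0,0],10.5],[255,[0,0,0],10.5],[255,[0,0,0],10.5],[255,[0,0,0],10.5],[255,[0,0,0],10.5],[255,[0,0,0],10.5],[255,[0,0,0],8.8]]'; python3 -m crank '[[255,[0,0,0.04],0],[255,[0,0,0.04],0],[255,[0,0,0],0],[255,[0,0,0],0]]'
python3 - <<'E'
from h import *
print(tool([.6523,-.1541,.036]).round(4))
c,im=snap('wrist','w14.png'); cv2.imwrite('pics/c14.png',im[:,100:540,::-1])
E
```

```text
time_s: 44.8
position: [0.6518, -0.1542, 0.1596]
orientation: [-0.0, 1.0, 0.022, -0.001]
force: [0.3, -0.2, -0.5]
finger_gap: 0.0106
gripper_force: 30.0
time_s: 45.3
position: [0.6526, -0.1551, 0.0821]
orientation: [0.0, 1.0, 0.024, -0.0]
force: [-0.1, -0.4, 0.5]
finger_gap: 0.0104
gripper_force: 30.0
[-0.0003 -0.001   0.0461]
```

View pics/c14.png

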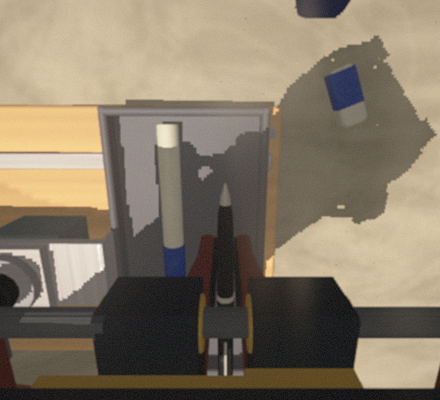

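```bash
python3 -m crank '[[255,[0,-0.001,0.025],0],[255,[0,0,0.015],0],[255,[0,0,0.006],0],[255,[0,0,0],0],[215,[0,0,0],0],[200,[0,0,0],0],[195,[0,0,0],0],[195,[0,0,0],0],[195,[0,0,-0.02],0],[195,[0,0,-0.04],0],[195,[0,0,-0.06],0],[100,[0,0,-0.06],0]]'; python3 -m crank '[[60,[0.045,0,-0.02],0],[60,[0.045,0,-0.02],0],[60,[0.04,0,0],0],[60,[0,0,0],0],[60,[0,0,0],0],[60,[0,0,0],0]]'
python3 - <<'E'
from h import *
o=np.array([.6212,-.0184]);a=.045;x=np.array([np.cos(a),np.sin(a)]);y=np.array([-x[1],x[0]])
c,im=snap('wrist','w15.png'); g=im.max(2); h=cv2.cvtColor(im,cv2.COLOR_RGB2HSV)
ct=(o-.112*y); u,v=proj(c,[*ct,.02]); print('tray centre px',u,v)
def rep(nm,m,z):
    n,l,st,ce=cv2.connectedComponentsWithStats(m)
    for i in range(1,n):
        if st[i,4]>80:
            ys,xs=np.where(l==i); P=np.array([pt(c,q,r,z)[:2] for q,r in zip(xs,ys)])
            L=((P-o)@np.array([x,y]).T).astype(np.float32)
            if abs(L.mean(0)).max()<.25: print(nm,st[i],L.mean(0).round(3),[np.round(k,3) for k in cv2.minAreaRect(L)])
rep('blue',cv2.inRange(h,(108,110,60),(128,255,255)),.029)
rep('white',cv2.inRange(h,(0,0,130),(180,55,255)),.029)
d=(g<60).astype(np.uint8); d[285:]=0
rep('dark',d,.026)
snap('top','t15.png'); snap('side','s15.png')
E
```

```text
time_s: 46.85
position: [0.6521, -0.1538, 0.2186]
orientation: [0.0, 1.0, 0.024, 0.0]
force: [1.6, -0.5, 0.2]
finger_gap: 0.0277
gripper_force: 0.0
time_s: 47.6
position: [0.7814, -0.1476, 0.2563]
orientation: [0.0, 1.0, 0.024, 0.0]
force: [-0.7, 0.6, 0.0]
finger_gap: 0.0671
gripper_force: 0.0
tray centre px 307.7265138703689 278.45435334191063
blue [295 280  10  26 210] [-0.018 -0.1  ] [array([-0.018, -0.1  ]), array([0.013, 0.042]), np.float64(89.053)]
white [175  98  30  22 438] [0.239 0.032] [array([0.239, 0.029]), array([0.024, 0.036]), np.float64(0.203)]
white [ 265  103   53   54 1628] [ 0.215 -0.095] [array([ 0.214, -0.095]), array([0.051, 0.051]), np.float64(26.794)]
white [ 33 152  12  44 105] [0.158 0.236] [array([0.157, 0.237]), array([0.005, 0.057]), np.float64(87.496)]
white [384 197  16  20 153] [ 0.11  -0.228] [array([ 0.112, -0.229]), array([0.018, 0.027]), np.float64(53.334)]
white [ 196  214  109   65 1644] [ 0.073 -0.06 ] [array([ 0.058, -0.032]), array([0.148, 0.098]), np.float64(87.274)]
white [ 88 217  19  71 163] [0.049 0.184] [array([0.044, 0.184]), array([0.
[... 331 characters left out ...]
rray([0.018, 0.021]), np.float64(89.929)]
white [287 338  59  11 127] [-0.113 -0.129] [array([-0.115, -0.125]), array([0.018, 0.091]), np.float64(9.678)]
dark [ 95 222  20  25 180] [0.077 0.169] [array([0.072, 0.168]), array([0.022, 0.036]), np.float64(89.856)]
dark [242 241  28  44 580] [ 0.019 -0.041] [array([ 0.023, -0.046]), array([0.027, 0.079]), np.float64(62.704)]
dark [322 249   7  35 213] [ 0.023 -0.137] [array([ 0.023, -0.137]), array([0.054, 0.009]), np.float64(0.217)]
dark [103 255 104  30 907] [0.003 0.119] [array([0.017, 0.108]), array([0.047, 0.143]), np.float64(0.217)]
dark [ 44 275  45  10 210] [-0.001  0.239] [array([0.   , 0.242]), array([0.015, 0.065]), np.float64(0.221)]
```

Run:
```python
from h import *
c=env.calibration('side'); im=cv2.imread('pics/s15.png')
for n,y in(('marble',.11),):
    u,v=map(int,proj(c,[.6182,.0916,.05])); print(u,v,im[v-6:v+7,u-6:u+7].mean((0,1)))
u,v=map(int,proj(c,[.621,-.0184,.1])); print('pin',im[v-2:v+3,u-2:u+3].mean())
print(env.hand_in())
```

```text
316 225 [111.56804734 131.83431953 142.17159763]
pin 45.49333333333333
the job is handed in; nothing more can be done
None
```

I handed the job in; the hand-in gave no verdict. The pin is home with both trays in line, the three rocks are in the deep tray, and the marker and pen lie flat in the shallow tray. My last check after placing the marble was by pixel colour only. I found no pick near the stand, so I left the red object at the far right end where it was.

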